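Close and lock the bangle display case

TASK

Lock the glass cover onto the open bangle case: pull the red lock knob out until it clicks into its detent and leave it there, then lift the glass cover off its riser, holding it by its brass edges only and never touching the glass, and lay it gently, flat and square on the case between the brass guides. Let go of it, then push the knob fully home so that the bolt reaches over the cover, and leave everything else on the table where it stands.

Things in the scene. Friction and masses are not known exactly. Their poses are not given: they have to be found in the camera images.
- case: Dark wooden display case, fixed to the table, with four brass bangles on grey felt. Origin: centre of its underside. Its x axis runs along its length, away from the knob (the knob end is at -x), y across, z up. Open box 140 (x) x 44 (y), its flat rim 50 above the table. At its +x end a stop board at x 70 to 76, 60 wide, 62 tall.
- lock_block (a point): Centre of the top of the dark wooden lock block at the case's -x end: x -100 to -70 of the case, 44 wide, 80 tall. The bolt comes out of its +x face, the knob's stem out of its -x face. Axes as the case.
- guides (a point): Middle of the four brass guides, 60 above the table. They stand beside the rim in pairs at x = -52 and +52 (each 14 long in x), inner faces at y = -34 and +34, upright to height 60, then flared outwards to height 72 and y = 45. Between the pairs nothing stands beside the box, so fingers can reach down past its rim there. Axes as the case.
- case_seat (a point): Where the cover's centre belongs when it lies on the case: the middle of the case, 54 above the table. Axes as the case.
- knob_centre (a point): Centre of the red lock knob: a smooth cylinder 38 in diameter, 28 long, axis level along the case's x, 65 above the table. When pushed in, it lies at x = -128 of the case, its back face 14 from the lock block; its outer end faces the case's -x. Moves with the knob; axes as the case.
- lock_knob (a joint): Travel of the knob, m: 0 = in (start); grows as it is pulled straight out along the case's -x; detent 0.025, end stop 0.027. Sprung: snaps to the nearer end; about 7 N to pass the middle, either way. Its steel bolt, 16 wide, 61 to 69 above the table, juts 16 out of the lock block over the case when the knob is in, barring or holding the cover; at the detent it is inside the block.
- cover_centre (a point): Centre of the loose glass cover (half-way up): a flat plate 130 (x) x 60 (y) x 8 (z), a glass pane in a brass edging 6 wide all round. About 0.12 to 0.24 kg. x axis along its length; either way round is right. Starts flat on the riser, centre 49 above the table, long edges overhanging the riser by about 12. Fits the case with 4 to spare on each side and 5 at each end.
- cover: The same cover; origin at the centre of its underside, axes as cover_centre.
- cover_pane: The glass pane of the cover, 118 x 48, just below flush in the brass edging; origin at the cover's centre. Not to be touched by the robot.
- riser: Wooden riser with grey felt top, fixed to the table, 100 (x) x 36 (y) x 45 tall, on which the cover starts. Origin: centre of its underside.
- ring_box: Bystander, loose: white ring box with a black top and an upright steel ring, 60 x 60 x 42. Origin: centre of its underside. To be left alone.
- stone_vase_a: Bystander, loose: white faceted stone-shaped vase, 86 wide, 78 tall. Origin: centre of its underside. To be left alone.
- stone_vase_b: Bystander, loose: the smaller white faceted vase, 77 wide, 70 tall. Origin: centre of its underside. To be left alone.
- gift_box: Bystander, loose: grey gift box, 90 x 90 x 75. Origin: centre of its underside. To be left alone.
- beaker: Bystander, loose: white ceramic beaker, 80 across, 95 tall. Origin: centre of its underside. To be left alone.
- caption_block: Bystander, loose: upright wooden block with blank paper on both faces, 30 x 120 x 110. Origin: centre of its underside. To be left alone.
- black_box: Bystander, loose: black gift box, 75 x 75 x 50. Origin: centre of its underside. To be left alone.
Not all that is in view belongs to the job. There is more than one size of the case; the job needs the smallest.

How it is judged:
By the outcome, as a careful person would: the job done as asked, in the order asked, and still so for the second after the job is handed in, with the robot touching nothing.
It also fails if it takes over 61 s, if anything falls off the work surface, if the arm or the gripper's body presses on something with over 40 N, if the wrist force passes 120 N, or if a joint passes its speed limit or range.

ROBOT

A 6-joint arm with a two-finger parallel gripper is mounted at the origin on the work surface. World frame = base frame: x ahead of the robot, y to its left, z up, the work surface at z = 0. Lengths are in m, angles in rad, forces in N, time in s.
With the tool pointing down it reaches from about 0.25 to 0.775 m from the base axis. Payload 8.9 kg.
Tool frame: the origin (TCP) lies midway between the tips of the shut fingers; the grasp point (between the pads) lies 19 mm behind it; z points along the fingers, y is the line along which they close (so a half turn about z gives the same grasp; the last joint's range is limited). The gripper opens to 85 mm and grips with 20 to 120 N. Pads are 22 mm wide; open, the fingers measure 114 mm over their backs; the gripper's body (76 mm by 85 mm) begins 54 mm behind the grasp point. The pads swing forward as they close: fully open they stand 13 mm farther back than shut.
Start: joints at [1.02, 0.291, -0.153, 1.127, 0, 1.431], TCP at [0.21, 0.481, 0.231] pointing down, gripper open.
Joint ranges: [-2.52, 2.52], [-0.91, 1.74], [-1.3, 1.37], [-1.96, 2.02], [-1.52, 1.47], [-3.14, 3.14]. Speed limits (rad/s): [2.22, 2.22, 2.79, 3.14, 3.14, 3.14].

INTERFACE

Orientations are given as [roll, pitch, yaw] about the fixed x, y, z axes, in that order (R = Rz(yaw) Ry(pitch) Rx(roll)).
In Python, from workcell import * gives the robot as it stands.
- The arm moves only by the shell command python3 -m handwheel 'ROWS' [OPENING] [FORCE]. ROWS is JSON, a list that holds one entry, the list of rows, each a list of 4 numbers: the shift along the tool's x, y, z in mm, then the turn about the tool's z in rad. In form: [[[dx, dy, dz, turn], ...]]. A call has 1 to 10 rows; each row is the pose to reach, as a shift and turn from the pose commanded when the call began, along the tool's axes at that moment; what a row does not reach only later rows make up. A row lasts 1/8 s, in which the tool goes at most 62.5 mm and 10.7 degrees, less where a joint would pass 70% of its speed; a pose out of reach is approached as far as the arm can. A call with a gripper value outside its range is refused whole. OPENING is the opening in per cent of the stroke, from 0 (shut) to 100 (fully open), set as the call begins (- or left out, the last holds). The fingers move at their own pace and stop on an object; FORCE is the grip in N (left out, the last holds). Time passes only in rows, so rows that repeat a pose let the fingers close. It gives the time, the measured TCP pose, the force and the opening at its end, in the units of the state.
- get_state(): the state, without advancing time (a new reading comes with each control period).
- grab_frame(name): name is "scene" or "side" or "wrist"; returns the picture (420x560x3 uint8, blue, green, red); there is no depth.
- camera_params(name): a dict with "K" (3x3 intrinsics, pixels), "origin" and "rotation" of the camera in the world. Camera axes: x right, y up, looking along -z (the intrinsics and any distortion apply to the point x, -y, -z); pixel columns grow to the right and rows downward; lengths in m; the calibration is good to about 2 mm. A picture is of the moment at which its call begins: read the wrist's pose just before it. camera_params takes no time and is no camera call; for the wrist camera it gives the pose at the moment of the call.
- finish_job(): hands the job in, once; it reports no verdict.
Trained networks look in the newest picture that a camera, given by its name, has taken for a name from the list of things; names that differ only in an ending like _2 or _b are one class to them, and where a whole thing is asked for, a point or a joint stands for the part that bears it (a point fixed in the world has none). Each returns a list of dicts, best first, with "conf" (0 to 1); they miss things now and then, are a little off and sometimes report something else, mostly with a low value. They report only what shows in the picture. A call takes as long as a camera call. They do not tell look-alikes from the thing itself.
- regions_of(target, camera): "region" (420x560 bool, what is visible of it) and "bbox" ([left, top, right, bottom] in pixels, round what is visible of it).
The state is a dict: "time_s": time; "joint_pos": joint angles; "dq": joint speeds; "joint_efforts": joint torques, N m; "ee_pos": TCP position; "tcp_rot": TCP orientation; "contact_force": force on the tool from outside, world axes, zero at the start; "ft_torque": the same for the moment, N m; "width": opening from 0.0 (shut) to 1.0 (fully open).
Only numpy, scipy, OpenCV 4.12 (cv2) and the standard library are available. Lean on these libraries where they do the work, as an engineer would, in place of code of your own. Each camera call takes 0.05 s, during which the arm holds its last target. There are 200 camera calls.

## Working session

There is one attempt and no reset: what is moved stays moved. The work goes in short steps, Python scripts to look and compute and a shell command to move; the robot and the scene stay as the last step left them, time stands still between calls to the robot, and variables do not carry over. Pictures are saved under pics/ and viewed, on a budget of 10 in all, crops included, one or two more only if the job needs it, and the job is handed in when it is done.

```bash
mkdir -p pics; ls; python3 - <<'E'
from workcell import *
import cv2,numpy as np
s=get_state();print(s['time_s'],s['ee_pos'],s['tcp_rot'],s['width'])
a=grab_frame("scene");b=grab_frame("side")
cv2.imwrite('pics/a.png',cv2.resize(a,(800,600)));cv2.imwrite('pics/b.png',cv2.resize(b,(800,600)))
for c in("scene","side","wrist"):
    p=camera_params(c);print(c,p)
E
```

```text
pics
0.0 [0.20991083 0.48070411 0.23071921] [-3.14025095e+00 -1.69025191e-04  2.72972113e+00] 1.0024937720474403
scene {'K': array([[425.38178085,   0.        , 280.88871146],
       [  0.        , 425.38178085, 210.7437876 ],
       [  0.        ,   0.        ,   1.        ]]), 'origin': array([1.09688411, 0.5093629 , 0.80451538]), 'rotation': array([ 0.80119095, -0.01235896,  2.31734587])}
side {'K': array([[429.23154175,   0.        , 279.836436  ],
       [  0.        , 429.23154175, 203.63868402],
       [  0.        ,   0.        ,   1.        ]]), 'origin': array([-0.14590958,  0.76051967,  0.63077652]), 'rotation': array([ 1.09955174,  0.02783185, -2.41434856])}
wrist {'K': array([[351.44501267,   0.        , 283.10256732],
       [  0.        , 351.44501267, 208.47651838],
       [  0.        ,   0.        ,   1.        ]]), 'origin': array([0.14055442, 0.51163483, 0.37364389]), 'rotation': array([-3.01598833e-01,  3.48063597e-04,  1.15924296e+00])}
```

View pics/a.png

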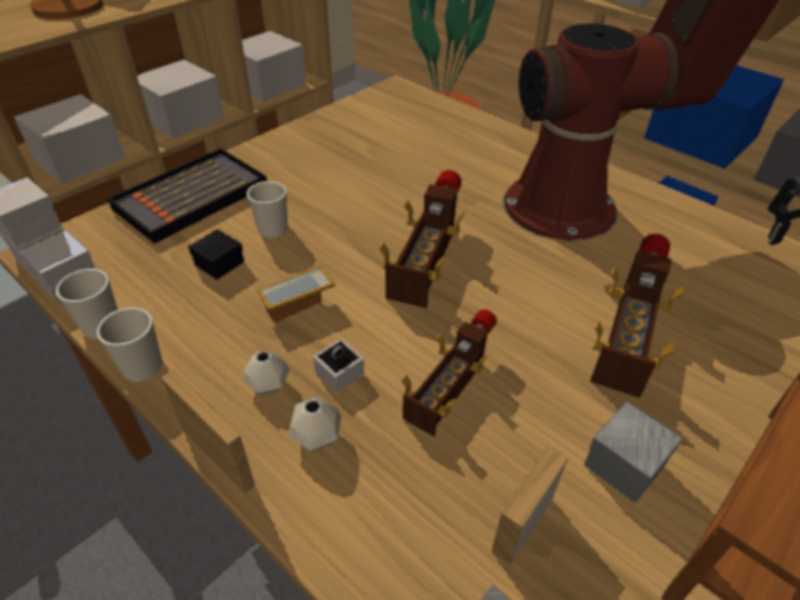

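View pics/b.png

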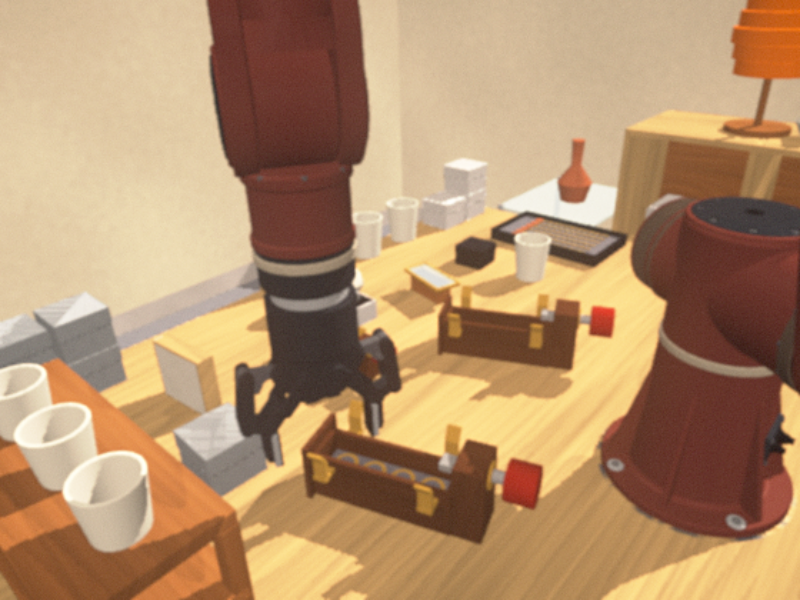

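The scene view shows three case candidates, at (425,245), (630,320) and (447,375) in 800x600 pixels. The one at (447,375) looks smallest. The cover on its riser is at (297,292). Next I'll measure all of these.

```bash
cat > h.py <<'E'
from workcell import *
import cv2,numpy as np
from scipy.spatial.transform import Rotation as R
def cam(c):
    p=camera_params(c); return p['K'],np.array(p['origin']),R.from_euler('xyz',p['rotation']).as_matrix()
def proj(P,C):
    K,o,r=C; q=(np.atleast_2d(P)-o)@r; q=q*[1,-1,-1]; u=q@K.T; return u[:,:2]/u[:,2:]
def back(uv,z,C):
    K,o,r=C; uv=np.atleast_2d(uv).astype(float); d=(np.c_[uv,np.ones(len(uv))]@np.linalg.inv(K).T*[1,-1,-1])@r.T
    return o+d*((z-o[2])/d[:,2])[:,None]
E
python3 - <<'E'
from h import *
a=grab_frame("scene");C=cam("scene")
for t,z in(("case",.03),("knob_centre",.065),("lock_block",.06),("cover",.049),("cover_pane",.052),("riser",.02),("ring_box",.02),("stone_vase_a",.03),("black_box",.02),("gift_box",.03),("caption_block",.05),("beaker",.04)):
    for d in regions_of(t,"scene"):
        if d['conf']<.3: continue
        ys,xs=np.nonzero(d['region']);c=[xs.mean(),ys.mean()]
        print(t,round(d['conf'],2),d['bbox'],len(xs),back(c,z,C)[0].round(3))
x0,y0=265,210
cr=cv2.resize(a[205:310,265:405],(800,600),interpolation=cv2.INTER_CUBIC);cv2.imwrite('pics/c.png',cr)
cr=cv2.resize(a[170:275,165:305],(800,600),interpolation=cv2.INTER_CUBIC);cv2.imwrite('pics/d.png',cr)
E
```

```text
case 0.82 [411.4, 162.9, 478.4, 278.2] 3708 [0.252 0.31  0.03 ]
case 0.81 [279.6, 216.6, 349.1, 302.9] 2442 [0.576 0.144 0.03 ]
case 0.66 [265.3, 117.6, 326.1, 219.1] 2722 [ 0.348 -0.11   0.03 ]
knob_centre 0.7 [298.1, 120.6, 324.2, 150.4] 232 [ 0.196 -0.18   0.065]
knob_centre 0.68 [444.9, 163.8, 470.5, 202.2] 336 [0.096 0.256 0.065]
knob_centre 0.61 [320.6, 215.4, 349.0, 246.5] 256 [0.481 0.132 0.065]
knob_centre 0.44 [279.4, 215.9, 350.5, 304.3] 2402 [0.6   0.16  0.065]
lock_block 0.95 [277.6, 214.5, 347.2, 303.4] 2521 [0.597 0.158 0.06 ]
lock_block 0.95 [416.0, 165.1, 477.7, 278.9] 3900 [0.285 0.316 0.06 ]
lock_block 0.64 [265.4, 119.0, 322.5, 215.1] 2871 [ 0.376 -0.086  0.06 ]
cover 0.82 [178.4, 187.2, 233.5, 216.4] 889 [ 0.626 -0.181  0.049]
cover_pane 0.85 [183.6, 188.2, 232.3, 210.3] 546 [ 0.623 -0.181  0.052]
riser 0.5 [184.7, 204.6, 226.2, 223.0] 268 [ 0.641 -0.166  0.02 ]
ring_box 0.91 [217.2, 237.6, 258.4, 275.3] 899 [ 0.681 -0.006  0.02 ]
ring_box 0.49 [170.6, 245.7, 202.7, 278.0] 741 [ 0.774 -0.083  0.02 ]
stone_vase_a 0.8 [200.2, 276.7, 240.2, 317.3] 1032 [0.789 0.058 0.03 ]
stone_vase_a 0.59 [169.5, 246.3, 202.1, 277.8] 754 [ 0.778 -0.075  0.03 ]
black_box 0.63 [132.5, 160.3, 169.2, 197.7] 880 [ 0.65  -0.397  0.02 ]
gift_box 0.67 [408.4, 281.0, 476.3, 353.5] 2769 [0.503 0.431 0.03 ]
caption_block 0.57 [345.2, 311.1, 399.0, 392.6] 1881 [0.689 0.372 0.05 ]
caption_block 0.34 [408.6, 280.9, 474.7, 350.7] 2694 [0.519 0.433 0.05 ]
beaker 0.63 [171.5, 128.1, 199.4, 166.9] 856 [ 0.495 -0.421  0.04 ]
```

View pics/c.png

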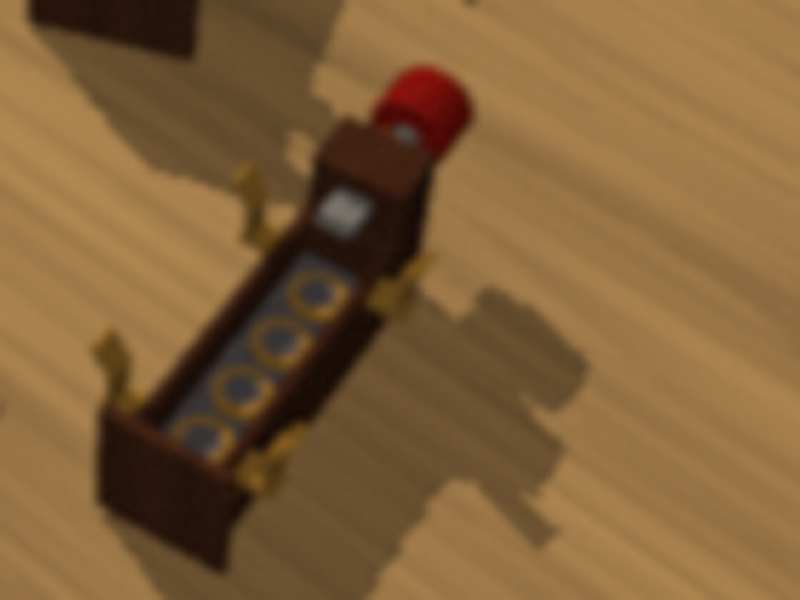

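View pics/d.png

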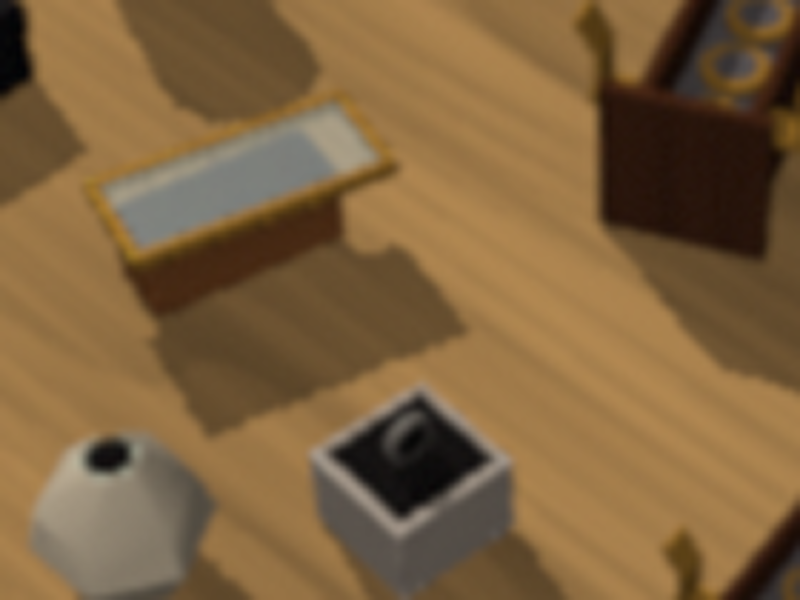

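The smallest case is in crop c: its stop board's top corners are at crop pixels (103,400) and (248,488), with the block top at about (375,155). The cover's corners in crop d are (90,188), (135,263), (397,165) and (345,93). I'll fit poses and check the sizes.

```bash
python3 - <<'E'
from h import *
from scipy.optimize import least_squares
C=cam("scene")
c=np.array([[103,400],[248,488],[98,500],[222,572],[345,120],[435,165],[412,203],[316,165]])/[800/140,600/105]+[265,205]-.4
M=np.array([[76,-30,62],[76,30,62],[76,-30,0],[76,30,0],[-100,-22,80],[-100,22,80],[-70,22,80],[-70,-22,80]])/1e3
def pose(p,M): 
    co,s=np.cos(p[2]),np.sin(p[2]); return np.c_[p[0]+co*M[:,0]-s*M[:,1],p[1]+s*M[:,0]+co*M[:,1],M[:,2]]
f=lambda p:(proj(pose(p,M*np.r_[p[3],p[3],p[3]]),C)-c).ravel()
for fix in(0,1):
    g=(lambda p:f(np.r_[p[:3],1])) if fix else f
    r=least_squares(g,[.57,.14,.3,1]);print('case',r.x.round(4),np.abs(r.fun).max(), r.fun.round(1))
p=r.x;print('knob',pose(p,np.array([[-.128,0,.065]])),'seat',pose(p,np.array([[0,0,.054]])))
k=np.array([[90,188],[135,263],[397,165],[345,93]])/[800/140,600/105]+[165,170]-.4
w=back(k,.053,C);print('cover c',w.mean(0),'sides',np.linalg.norm(np.diff(w[[0,1,2,3,0]],axis=0),axis=1)); v=w[2]+w[3]-w[0]-w[1];print('yaw',np.arctan2(v[1],v[0]))
E
```

```text
case [0.5961 0.1537 0.154  0.9689] 2.1623060810383095 [ 0.4  1.6 -2.2 -1.3  0.8  0.3  0.9  0.1  0.7 -0.1  0.9 -0.5 -1.1  0.5
 -0.4 -0.6]
case [0.5969 0.1543 0.1566 1.    ] 2.2589518790115335 [-0.6  2.  -2.3 -0.4 -0.1  1.2  0.8  1.4  1.1 -1.5  1.8 -1.7 -0.3 -0.4
 -0.2 -1.7]
knob [[0.47045448 0.13433332 0.065     ]] seat [[0.59688882 0.15429224 0.054     ]]
cover c [ 0.62417616 -0.17554078  0.053     ] sides [0.05521672 0.1272291  0.0574572  0.1277462 ]
yaw 2.8621302315559993
```

```bash
cat >> h.py <<'E'
def delta(P,yaw):
    s=get_state(); r=R.from_euler('xyz',s['tcp_rot']).as_matrix()
    d=r.T@(np.array(P)-s['ee_pos'])*1000; t=-(yaw-s['tcp_rot'][2]); t=(t+np.pi)%(2*np.pi)-np.pi
    print('move',d.round(1),'turn',round(t,3),'F',np.round(s['contact_force'],1),'t',s['time_s']); return d,t
def pose(p,M):
    M=np.atleast_2d(M); co,s=np.cos(p[2]),np.sin(p[2]); return np.c_[p[0]+co*M[:,0]-s*M[:,1],p[1]+s*M[:,0]+co*M[:,1],M[:,2]]
E
python3 -m handwheel '[[[-40,-15,0,-0.05],[-90,-35,0,-0.1],[-140,-54,0,-0.2],[-190,-74,2,-0.25],[-240,-93,4,-0.3],[-290,-112,6,-0.4],[-340,-132,8,-0.45],[-390,-151,10,-0.5],[-425,-165,10,-0.55],[-443,-172,10,-0.567]]]' 100
python3 -m handwheel '[[[0,0,0,0],[0,0,0,0]]]'
python3 - <<'E'
from h import *
delta(pose([.5965,.154,.155],[-.05,0,.22])[0],.155+np.pi)
a=grab_frame("wrist");C=cam("wrist")
p=[.5965,.154,.155]
for M in([76,-30,62],[76,30,62],[-100,-22,80],[-100,22,80],[-70,22,80],[-70,-22,80],[-128,0,84]):
    u=proj(pose(p,np.array(M)/1e3),C)[0];print(M,u.round()); cv2.circle(a,tuple(int(v) for v in u),2,(0,255,0),1)
cv2.imwrite('pics/e.png',cv2.resize(a,(800,600),interpolation=cv2.INTER_CUBIC))
for t in("lock_knob","case"):
  for d in regions_of(t,"wrist"): print(t,d['conf'],d['bbox'])
E
```

```text
time_s: 2.0
ee_pos: [0.5486, 0.1444, 0.2211]
tcp_rot: [-3.141, 0.0, -2.987]
contact_force: [-0.8, -0.1, 1.2]
width: 0.998
time_s: 2.25
ee_pos: [0.5467, 0.1466, 0.2212]
tcp_rot: [3.141, -0.0, -2.986]
contact_force: [-0.4, -0.4, 0.3]
width: 1.003
move [-0.3 -0.4  1.2] turn 0.0 F [-0.4 -0.4  0.3] t 2.25
[76, -30, 62] [252. 312.]
[76, 30, 62] [312. 312.]
[-100, -22, 80] [254. 133.]
[-100, 22, 80] [309. 133.]
[-70, 22, 80] [309. 171.]
[-70, -22, 80] [255. 171.]
[-128, 0, 84] [282.  96.]
lock_knob 0.61 [257.6, 75.4, 303.6, 186.7]
case 0.97 [0.0, 0.0, 146.2, 89.6]
case 0.83 [481.1, 0.0, 560.0, 54.2]
case 0.77 [228.7, 79.3, 332.7, 313.5]
case 0.4 [163.4, 339.6, 214.7, 403.3]
```

View pics/e.png

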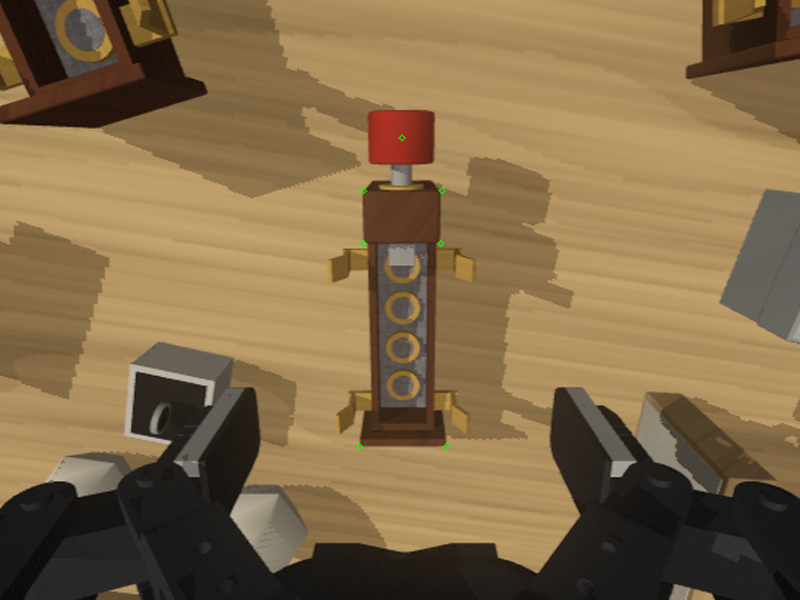

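The wrist view agrees with the model to about 1 px: block top at (362–440, 190–243), knob at (402,137), stop board at (361–445, 444), all in 800x600 pixels. The size matches, so this is the smallest case. Now I'll grasp the knob.

```bash
python3 -m handwheel '[[[30,0,0,0],[60,0,10,0],[78,-0.5,40,0],[78,-0.5,80,0],[78,-0.5,120,0],[78,-0.5,150,0],[78,-0.5,168,0],[78,-0.5,175,0],[78,-0.5,175,0]]]' 85
python3 -m handwheel '[[[0,0,0,0],[0,0,0,0],[0,0,0,0],[0,0,0,0],[0,0,0,0],[0,0,0,0],[0,0,0,0]]]' 30 60
python3 - <<'E'
from h import *
delta(pose([.5965,.154,.155],[-.128,0,.046])[0],.155+np.pi)
E
```

```text
time_s: 3.52
ee_pos: [0.4701, 0.1339, 0.0465]
tcp_rot: [3.142, -0.0, -2.986]
contact_force: [0.3, -0.6, -0.7]
width: 0.845
time_s: 4.4
ee_pos: [0.471, 0.1327, 0.0475]
tcp_rot: [-3.139, 0.002, -2.987]
contact_force: [-1.2, -5.8, 10.0]
width: 0.423
move [0.7 1.7 1.4] turn -0.0 F [-1.2 -5.8 10. ] t 4.4
```

```bash
python3 -m handwheel '[[[3,-1,-1,0],[7,-1,-1,0],[11,-1,-1,0],[15,-1,-1,0],[19,-1,-1,0],[23,-1,-1,0],[26.5,-1,-1,0],[26.5,-1,-1,0],[26.5,-1,-1,0]]]' 30 90
python3 - <<'E'
from h import *
delta(pose([.5965,.154,.155],[-.153,0,.046])[0],.155+np.pi)
E
```

```text
time_s: 5.52
ee_pos: [0.4451, 0.1284, 0.0477]
tcp_rot: [-3.141, 0.002, -2.986]
contact_force: [5.0, -2.2, 1.6]
width: 0.421
move [-0.5  1.9  1.7] turn 0.0 F [ 5.  -2.2  1.6] t 5.525
```

```bash
python3 -m handwheel '[[[0,0,0,0],[0,0,0,0],[0,0,0,0],[0,0,0,0],[0,0,-40,0],[0,0,-90,0],[0,0,-140,0],[0,0,-174,0],[0,0,-174,0]]]' 85
python3 - <<'E'
from h import *
a=grab_frame("wrist");C=cam("wrist")
for t in("knob_centre","lock_knob"):
  for d in regions_of(t,"wrist"): print(t,d['conf'],d['bbox'])
hsv=cv2.cvtColor(a,cv2.COLOR_BGR2HSV);m=((hsv[...,0]<6)|(hsv[...,0]>174))&(hsv[...,1]>180)&(hsv[...,2]>60)
n,l,st,c=cv2.connectedComponentsWithStats(m.astype('u1'));
p=[.5965,.154,.155]
for s in st[1:]:
  if s[4]>100:print(s)
for x in(.025,0): print(proj(pose(p,np.array([[-.142-x,-.019,.065],[-.142-x,.019,.065],[-.114-x,0,.084],[-.142-x,0,.084]])),C).round())
delta([.624,-.1755,.17],2.862)
E
```

```text
time_s: 6.65
ee_pos: [0.4457, 0.1288, 0.2237]
tcp_rot: [-3.142, 0.005, -2.986]
contact_force: [-0.2, -0.3, -0.8]
width: 0.851
knob_centre 0.57 [261.4, 170.1, 306.9, 241.8]
lock_knob 0.56 [259.1, 166.0, 301.4, 244.0]
[ 262  170   41   39 1288]
[[262. 174.]
 [306. 174.]
 [284. 212.]
 [284. 179.]]
[[263. 202.]
 [306. 202.]
 [284. 239.]
 [284. 208.]]
move [-131.3 -328.2   50.2] turn 0.435 F [ 0.1 -1.2 -0.7] t 6.8
```

```bash
python3 -m handwheel '[[[-15,-38,0,0.05],[-30,-80,0,0.1],[-45,-120,0,0.15],[-60,-160,0,0.2],[-75,-200,0,0.25],[-90,-240,0,0.3],[-105,-275,5,0.35],[-120,-305,5,0.4],[-128,-323,5,0.43],[-131,-328,5,0.435]]]' 85
python3 -m handwheel '[[[0,0,0,0],[0,0,0,0],[0,0,0,0]]]'
python3 - <<'E'
from h import *
a=grab_frame("wrist");C=cam("wrist")
s=get_state();print(s['ee_pos'],s['tcp_rot'])
for t in("cover","cover_pane"):
  for d in regions_of(t,"wrist"): print(t,d['conf'],d['bbox']); reg=d['region'];(c,sz,an)=cv2.minAreaRect(np.argwhere(reg)[:,::-1].astype('f4'));print(c,sz,an)
for q in np.array([[-1,-1],[-1,1],[1,1],[1,-1]])*[.065,.03]:
    u=proj(pose([.624,-.1755,2.862],np.r_[q,.053]),C)[0];print(q,u.round(1)); cv2.circle(a,tuple(int(v) for v in u),1,(0,255,0),-1)
np.save('w.npy',np.array([0]));cv2.imwrite('pics/f.png',cv2.resize(a,(800,600),interpolation=cv2.INTER_CUBIC))
E
```

```text
time_s: 8.05
ee_pos: [0.624, -0.1759, 0.2143]
tcp_rot: [3.141, -0.003, 2.861]
contact_force: [0.1, 0.3, -0.4]
width: 0.852
time_s: 8.43
ee_pos: [0.6242, -0.1746, 0.2165]
tcp_rot: [3.142, 0.0, 2.863]
contact_force: [-0.1, 0.0, -0.1]
width: 0.853
[ 0.62421764 -0.17470981  0.21656838] [3.14157424e+00 1.83095328e-04 2.86255311e+00]
cover 0.97 [245.4, 110.4, 314.3, 256.0]
(277.0, 181.49998474121094) (69.99998474121094, 140.99996948242188) -0.0
cover_pane 0.69 [254.5, 119.7, 306.4, 246.2]
(277.0, 182.5) (127.0, 56.0) 90.0
[-0.065 -0.03 ] [313.1 254.1]
[-0.065  0.03 ] [250.  254.1]
[0.065 0.03 ] [245.8 112.5]
[ 0.065 -0.03 ] [317.1 112.6]
```

View pics/f.png

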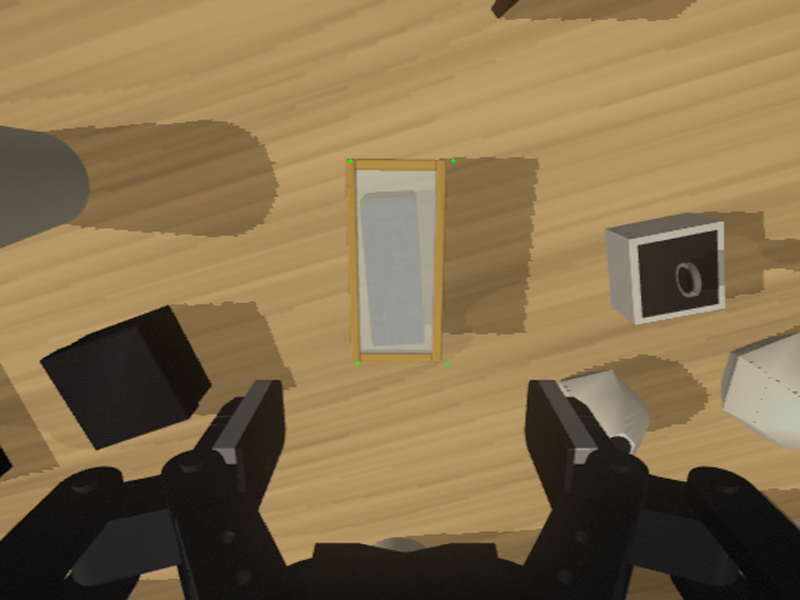

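```bash
python3 - <<'E'
from h import *
C=cam("wrist")
k=np.array([[347,159],[446,159],[443,361],[353,361]])*.7-.15
w=back(k,.053,C);print('c',w.mean(0),np.linalg.norm(np.diff(w[[0,1,2,3,0]],axis=0),axis=1)); v=w[0]+w[1]-w[2]-w[3];y=np.arctan2(v[1],v[0]);print(y)
c=w.mean(0);delta([c[0],c[1],.031],y)
s=get_state();print(s['tcp_rot'])
E
```

```text
c [ 0.6219003  -0.17840574  0.053     ] [0.05824852 0.12957008 0.05986382 0.12954612]
2.8653933066331803
move [  1.4  -4.  185.5] turn -0.003 F [ 0.4 -0.8  0.4] t 8.575
[3.14159248e+00 2.91825344e-04 2.86226498e+00]
```

```bash
python3 -m handwheel '[[[1.4,-4,30,-0.003],[1.4,-4,70,-0.003],[1.4,-4,110,-0.003],[1.4,-4,140,-0.003],[1.4,-4,160,-0.003],[1.4,-4,175,-0.003],[1.4,-4,185,-0.003],[1.4,-4,190,-0.003],[1.4,-4,190,-0.003],[1.4,-4,190,-0.003]]]' 92
python3 -m handwheel '[[[0,0,0,0],[0,0,0,0],[0,0,0,0],[0,0,0,0],[0,0,0,0],[0,0,0,0],[0,0,0,0]]]' 50 40
python3 - <<'E'
from h import *
delta([.6219,-.1784,.026],2.865)
E
```

```text
time_s: 9.82
ee_pos: [0.6224, -0.1789, 0.027]
tcp_rot: [-3.141, 0.001, 2.865]
contact_force: [0.2, 0.9, -0.2]
width: 0.921
time_s: 10.7
ee_pos: [0.6223, -0.1789, 0.0271]
tcp_rot: [-3.141, 0.001, 2.865]
contact_force: [-1.0, 0.0, 5.4]
width: 0.697
move [0.5 0.4 1.1] turn -0.0 F [-1.   0.   5.4] t 10.7
```

```bash
python3 -m handwheel '[[[0,0,-2,0],[0,0,-6,0],[0,0,-15,0],[0,0,-30,0],[0,0,-50,0],[0,0,-75,0],[0,0,-95,0],[0,0,-110,0],[0,0,-115,0],[0,0,-115,0]]]'
python3 - <<'E'
from h import *
s=get_state();print(s['ee_pos'],s['tcp_rot'],s['width'],s['contact_force'],s['ft_torque'])
a=grab_frame("wrist");cv2.imwrite('pics/g.png',cv2.resize(a,(800,600),interpolation=cv2.INTER_CUBIC))
delta(pose([.5965,.154,.155],[0,-.001,.142])[0],.155+np.pi)
E
```

```text
time_s: 11.95
ee_pos: [0.6219, -0.1787, 0.1413]
tcp_rot: [-3.142, 0.0, 2.865]
contact_force: [-0.5, -0.1, -2.0]
width: 0.691
[ 0.6219042  -0.17870626  0.14130436] [-3.14155593e+00  4.59591223e-05  2.86482025e+00] 0.6914935399866855 [-0.4984922  -0.11654767 -2.01310048] [ 0.03124646 -0.00507647 -0.04305281]
move [114.6 312.2  -1.1] turn -0.432 F [ 0.4  1.  -1.8] t 12.0
```

View pics/g.png

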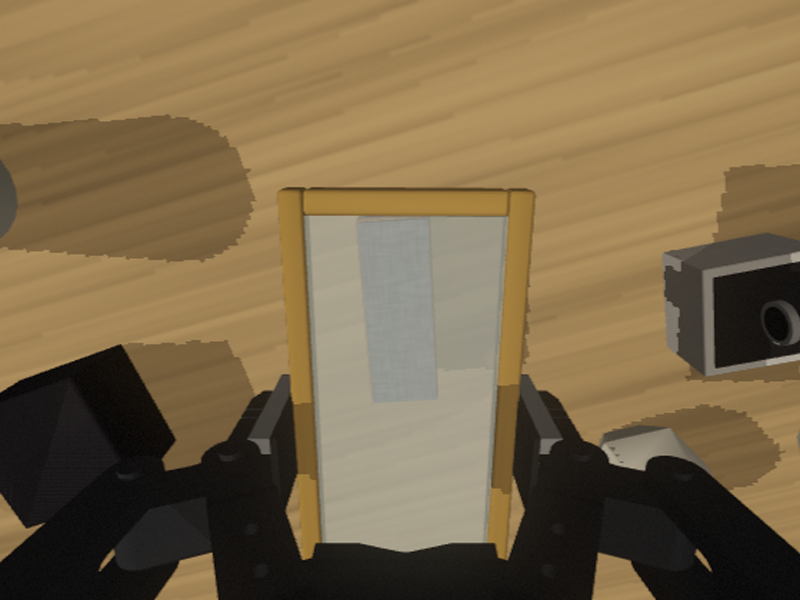

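The cover is held level by its long brass edges, with its front end corners at (280,189) and (534,190). I'll work out its offset in the tool frame.

```bash
python3 - <<'E'
from h import *
C=cam("wrist");s=get_state();r=R.from_euler('xyz',s['tcp_rot']).as_matrix()
w=back(np.array([[280,189],[534,190.5]])*.7-.15,s['ee_pos'][2]+.0262,C)
t=(w-s['ee_pos'])@r*1000;print(t)
E
```

```text
[[ 65.61650377 -27.95585698 -26.15044036]
 [ 65.29122232  29.96426884 -26.14941451]]
```

```bash
python3 -m handwheel '[[[12,30,-10,-0.03],[24,65,-15,-0.08],[36,100,-15,-0.13],[48,135,-15,-0.18],[60,170,-15,-0.23],[75,205,-15,-0.28],[88,240,-15,-0.33],[100,275,-15,-0.38],[110,302,-15,-0.42],[114.5,312,-15,-0.432]]]'
python3 -m handwheel '[[[0,0,0,0],[0,0,0,0],[0,0,0,0]]]'
python3 - <<'E'
from h import *
delta(pose([.5965,.154,.155],[0,-.001,.142])[0],.155+np.pi)
a=grab_frame("wrist");C=cam("wrist");cv2.imwrite('pics/i.png',cv2.resize(a,(800,600),interpolation=cv2.INTER_CUBIC))
p=[.5965,.154,.155]
for M in([-100,-22,80],[-100,22,80],[-70,22,80],[-70,-22,80],[-153,0,84],[-45,-45,72],[-45,45,72]):
    print(M,(proj(pose(p,np.array(M)/1e3),C)[0]/.7).round(1))
E
```

```text
time_s: 13.25
ee_pos: [0.5963, 0.1541, 0.1554]
tcp_rot: [3.141, -0.001, -2.984]
contact_force: [0.3, -0.7, -2.7]
width: 0.691
time_s: 13.62
ee_pos: [0.5972, 0.1517, 0.1563]
tcp_rot: [-3.141, -0.0, -2.988]
contact_force: [0.1, -0.3, -2.1]
width: 0.691
move [ 0.4  1.4 14.3] turn -0.001 F [ 0.1 -0.3 -2.1] t 13.625
[-100, -22, 80] [354.   77.3]
[-100, 22, 80] [463.4  77.2]
[-70, 22, 80] [461.  154.7]
[-70, -22, 80] [356.2 154.8]
[-153, 0, 84] [409.1 -82.6]
[-45, -45, 72] [308.4 212.2]
[-45, 45, 72] [508.4 212. ]
```

View pics/i.png

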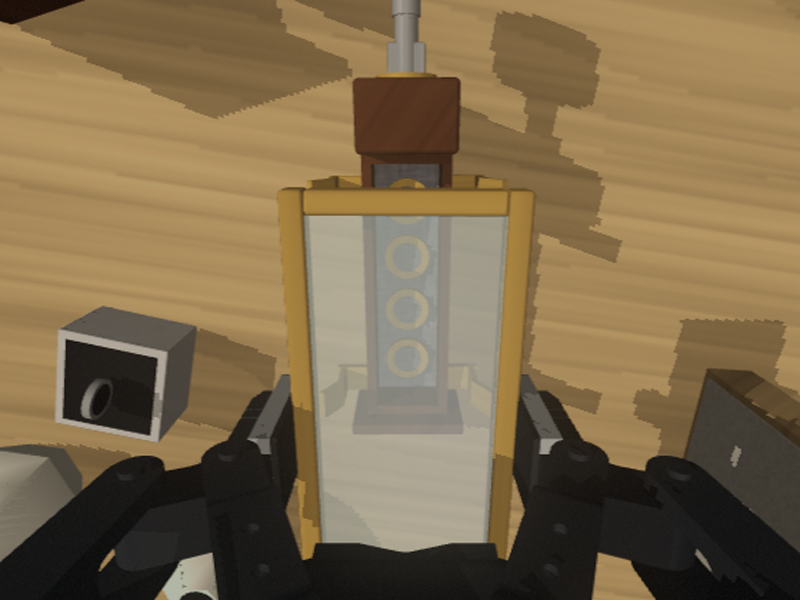

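Through the glass I can see the case is clear, with no bolt showing. The block top is at (354–459, 78–153), which puts the case about 1 mm to -y of the model. I'll average the TCP pose before lowering.

```bash
python3 - <<'E'
from h import *
P=[];Y=[]
for i in range(6):
    grab_frame("wrist");s=get_state();P.append(s['ee_pos']);Y.append(s['tcp_rot'][2])
P=np.array(P);print(P.std(0)*1e3);m=P.mean(0);y=np.mean(Y)
T=pose([.5965,.154,.155],[.0005,-.0019,.032])[0]
c,s=np.cos(y),np.sin(y);d=(T-m)*1e3;print(d[0]*c+d[1]*s,d[0]*s-d[1]*c,-d[2],y-(.155-np.pi))
E
```

```text
[0.03858662 0.20544229 0.02267511]
-0.14812172076991673 -0.09190208491977825 124.3394979314924 -0.0004503020671391411
```

Already aligned, so I'll lower to about 4 mm above the seat.

```bash
python3 -m handwheel '[[[0,0,15,0],[0,0,35,0],[0,0,55,0],[0,0,75,0],[0,0,90,0],[0,0,100,0],[0,0,108,0],[0,0,114,0],[0,0,118,0],[0,0,120,0]]]'
python3 - <<'E'
from h import *
for i in range(3):
    grab_frame("side");s=get_state();print(s['ee_pos'],s['contact_force'].round(1) if hasattr(s['contact_force'],'round') else s['contact_force'])
E
```

```text
time_s: 15.22
ee_pos: [0.5971, 0.1527, 0.0363]
tcp_rot: [-3.142, 0.0, -2.986]
contact_force: [0.2, -0.3, -1.7]
width: 0.692
[0.59705497 0.15270096 0.03616078] [ 0.4  0.4 -2.2]
[0.59708969 0.15268314 0.03631838] [ 0.9 -0.2 -1.7]
[0.59712332 0.1526658  0.03642474] [-0.3  0.3 -2.4]
```

```bash
python3 -m handwheel '[[[0,0,0.7,0],[0,0,1.4,0],[0,0,2,0],[0,0,2.6,0],[0,0,3.2,0],[0,0,3.6,0],[0,0,3.6,0],[0,0,3.6,0]]]'
```

```text
time_s: 16.38
ee_pos: [0.597, 0.1527, 0.0329]
tcp_rot: [-3.142, 0.0, -2.986]
contact_force: [-1.2, -0.3, 1.6]
width: 0.695
```

```bash
python3 -m handwheel '[[[0,0,0.4,0],[0,0,0.8,0],[0,0,0.8,0],[0,0,0.8,0]]]'
```

```text
time_s: 16.88
ee_pos: [0.5971, 0.1527, 0.0328]
tcp_rot: [-3.142, 0.0, -2.986]
contact_force: [-4.9, -1.7, 10.3]
width: 0.694
```

Contact is at the expected height. I'll ease off, release, and rise straight up.

```bash
python3 -m handwheel '[[[0,0,-0.6,0],[0,0,-0.6,0],[0,0,-0.6,0],[0,0,-0.6,0],[0,0,-0.6,0]]]' 92
python3 -m handwheel '[[[0,0,-10,0],[0,0,-30,0],[0,0,-60,0],[0,0,-100,0],[20,0,-140,0],[40,0,-175,0],[60,0,-190,0],[60,0,-190,0],[60,0,-190,0]]]'
python3 - <<'E'
from h import *
a=grab_frame("wrist");C=cam("wrist");s=get_state();print(s['ee_pos'])
cv2.imwrite('pics/j.png',cv2.resize(a,(800,600),interpolation=cv2.INTER_CUBIC))
p=[.5963,.153,.155]
for q in([-65,-30,58],[-65,30,58],[65,30,58],[65,-30,58],[-153,0,84],[-70,-22,80],[-70,22,80]): print(q,(proj(pose(p,np.array(q)/1e3),C)[0]/.7).round(1))
E
```

```text
time_s: 17.5
ee_pos: [0.597, 0.1527, 0.0325]
tcp_rot: [3.142, -0.0, -2.986]
contact_force: [0.0, -0.2, -0.2]
width: 0.917
time_s: 18.62
ee_pos: [0.5381, 0.1434, 0.2223]
tcp_rot: [-3.142, 0.0, -2.986]
contact_force: [-0.6, 0.3, -0.6]
width: 0.919
[0.53804913 0.14340262 0.22186004]
[-65, -30, 58] [356.3 258.5]
[-65, 30, 58] [452.4 258.5]
[65, 30, 58] [447.1 439.8]
[65, -30, 58] [361.5 439.8]
[-153, 0, 84] [404.4 105. ]
[-70, -22, 80] [366.4 258.5]
[-70, 22, 80] [442.3 258.5]
```

View pics/j.png

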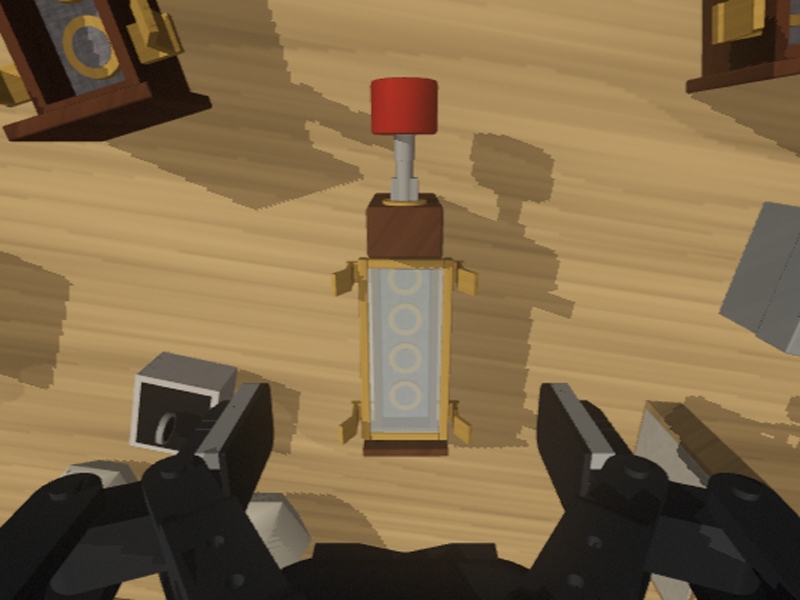

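The cover lies square at (360–450, 259–440) and the knob is out at (404,105), both as predicted. Now I'll push the knob home with the fingers shut.

```bash
python3 -m handwheel '[[[40,0,0,0],[85,0,0,0],[125,0,10,0],[141,0,40,0],[141,0,80,0],[141,0,120,0],[141,0,150,0],[141,0,167,0],[141,0,172,0],[141,0,172,0]]]' 0
python3 -m handwheel '[[[-8,0,0,0],[-16,0,0,0],[-20,0,0,0],[-24,0,0,0],[-28,0,0,0],[-31,0,0,0],[-34,0,0,0],[-34,0,0,0]]]'
python3 - <<'E'
from h import *
s=get_state();d=(np.array(s['ee_pos'])-[.5965,.154,0]);print(d[0]*np.cos(.155)+d[1]*np.sin(.155),-d[0]*np.sin(.155)+d[1]*np.cos(.155),d[2],s['contact_force'])
E
```

```text
time_s: 19.92
ee_pos: [0.3985, 0.1216, 0.0503]
tcp_rot: [3.142, -0.001, -2.986]
contact_force: [0.2, 0.1, 1.1]
width: 0.003
time_s: 20.92
ee_pos: [0.4321, 0.1269, 0.0504]
tcp_rot: [3.141, -0.0, -2.986]
contact_force: [-1.8, 0.3, -0.4]
width: -0.002
-0.16660937117215902 -0.001358890950609152 0.050396623423116946 [-1.78977437  0.3023635  -0.40631056]
```

```bash
python3 -m handwheel '[[[-2,0,0,0],[-4,0,0,0],[-6,0,0,0],[-8,0,0,0],[-10,0,0,0],[-11,0,0,0],[-12,0,0,0],[-12,0,0,0]]]'
```

```text
time_s: 21.92
ee_pos: [0.444, 0.1287, 0.0505]
tcp_rot: [3.142, 0.0, -2.986]
contact_force: [-0.4, 0.7, 0.8]
width: 0.001
```

```bash
python3 -m handwheel '[[[-0.7,0,0,0],[-1.4,0,0,0],[-2,0,0,0],[-2.5,0,0,0],[-2.5,0,0,0]]]'
```

```text
time_s: 22.55
ee_pos: [0.4449, 0.1289, 0.0503]
tcp_rot: [-3.142, -0.003, -2.986]
contact_force: [-6.3, -0.8, 5.3]
width: -0.004
```

Firm contact at the expected home position. I'll push a little more to be sure, then back off, rise and look.

```bash
python3 -m handwheel '[[[-0.7,0,0,0],[-1.2,0,0,0],[-1.2,0,0,0]]]'
python3 -m handwheel '[[[10,0,0,0],[30,0,0,0],[40,0,-20,0],[40,0,-60,0],[30,0,-110,0],[0,0,-150,0],[-40,0,-170,0],[-70,0,-170,0],[-80,0,-170,0],[-80,0,-170,0]]]'
python3 - <<'E'
from h import *
a=grab_frame("wrist");cv2.imwrite('pics/k.png',cv2.resize(a,(800,600),interpolation=cv2.INTER_CUBIC));C=cam("wrist")
p=[.5963,.153,.155]
for q in([-142,0,84],[-114,0,84],[-54,-8,69],[-54,8,69],[-65,-30,58],[65,30,58]): print(q,(proj(pose(p,np.array(q)/1e3),C)[0]/.7).round(1))
E
```

```text
time_s: 22.92
ee_pos: [0.4449, 0.1289, 0.0501]
tcp_rot: [-3.142, -0.005, -2.986]
contact_force: [-9.7, -2.7, 7.9]
width: -0.003
time_s: 24.18
ee_pos: [0.5261, 0.1416, 0.2199]
tcp_rot: [3.142, -0.001, -2.986]
contact_force: [0.0, -0.9, -0.1]
width: 0.0
[-142, 0, 84] [404.3 152.4]
[-114, 0, 84] [404.2 205.4]
[-54, -8, 69] [391.2 301.1]
[-54, 8, 69] [417.2 301.1]
[-65, -30, 58] [356.5 279.1]
[65, 30, 58] [446.7 457.2]
```

View pics/k.png

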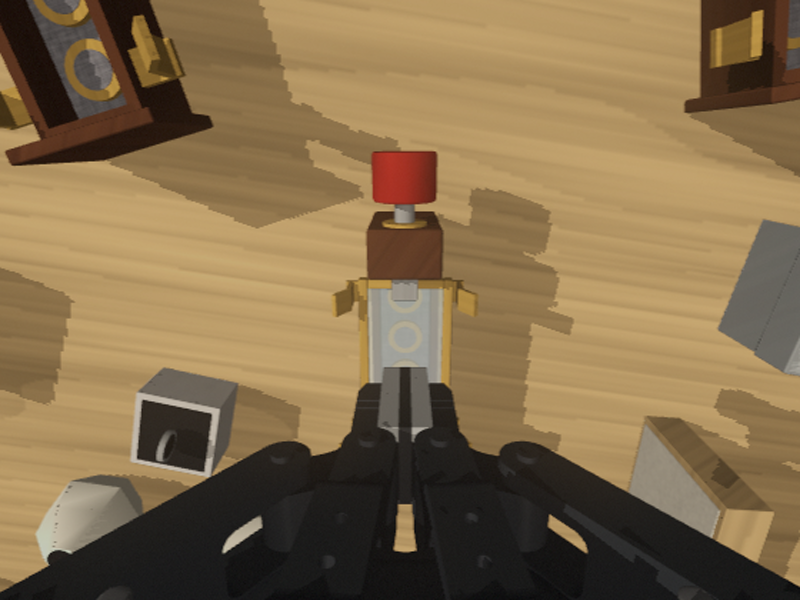

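The knob is home: it spans rows 152–203, against a predicted 152–205. The bolt reaches over the cover to (404,300), predicted 301, and the cover is undisturbed. I'm handing in.

```bash
python3 -c "
from workcell import *
print(finish_job())"
```

```text
the job is handed in; nothing more can be done
None
```

The cover is locked onto the smallest case and the job is handed in. The last arm move ended at 24.2 s, within the 61 s limit.

- **Knob out:** I pulled the knob about 26 mm. After I let go it stayed at its detent, and the bolt was out of the way before the cover went on.
- **Cover:** I held the cover by its long brass edges and put it down with about 10 N of contact force. After release, the wrist picture showed it flat and square between the guides, within about 1 mm of where it should be.
- **Knob home:** I pushed the knob with shut fingers until it stopped. The last picture shows the knob and bolt tip within about 1 to 2 mm of where they should be, with the bolt over the cover and the gripper clear.

**Small disagreements:** the cover touched down about 1 mm higher than I had worked out. My first fit of the case was about 1 mm off in y, which I corrected before lowering. None of my checks failed. I did not re-measure the bystanders, but no move came near them and those in the last picture look undisturbed.

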